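# Fetch the green ink from behind the bottles

## Robot

A 7-joint arm with a two-finger parallel gripper is mounted at the origin on the work surface. World frame = base frame: x ahead of the robot, y to its left, z up, the work surface at z = 0. Lengths are in m, angles in rad, forces in N, time in s.
With the tool pointing down it reaches from about 0.35 to 0.775 m from the base axis. Payload 3.1 kg.
Tool frame: the origin (TCP) lies at the centre of the arm's flange, where the gripper is bolted on; the fingertips stand 173 mm ahead of it and the grasp point (between the pads) lies 155 mm ahead of it; z points along the fingers, y is the line along which they close (so a half turn about z gives the same grasp; the last joint's range is limited). The gripper opens to 85 mm and grips with 20 to 120 N. Pads are 22 mm wide; open, the fingers measure 114 mm over their backs; the gripper's body (76 mm by 85 mm) begins 54 mm behind the grasp point. The pads swing forward as they close: fully open they stand 13 mm farther back than shut.
Start: joints at [-1.179, 0.311, 0.014, 1.512, -0.004, 1.319, -0.027], TCP at [0.231, 0.499, 0.405] pointing down, gripper open.
Joint ranges: [-2.7, 2.7], [-0.3, 1.91], [-1.27, 1.3], [0.12, 2.57], [-1.44, 4.58], [0.2, 2.03], [-3.05, 3.05]. Speed limits (rad/s): [2.79, 2.79, 3.14, 3.14, 3.14, 3.14, 3.14].

## Interface

Orientations are given as a unit quaternion [x, y, z, w].
In Python, from station import robot gives the robot as it stands.
- The arm moves only by the tool apply_moves, never from a script. Its argument "increments" is one flat list of numbers, 7 for each row, row after row: the turn, a rotation vector about the world's x, y, z as a fraction of full scale, then the shift along the world's x, y, z as a fraction of full scale, then the opening, from -1 (shut) to 1 (fully open). A call has exactly 10 rows; each row shifts and turns the commanded pose from where the row before left it; what a row does not reach is not made up. Full scale, the value 1, is 20 cm for a shift and 90 degrees for a turn. A row lasts 1/10 s, in which the tool goes at most 50 mm and 8.59 degrees, less where a joint would pass 70% of its speed; a pose out of reach is approached as far as the arm can. A call with a number of a shift or a turn outside -1 to 1 is refused whole. A call with a gripper value outside its range is refused whole. The fingers move at their own pace and stop on an object; the grip force is fixed at half the most. Time passes only in rows, so rows that do not move let the fingers close, or fill a call up. It gives the time, the measured TCP pose, the force, the opening and the grip force at its end, in the units of the state.
- robot.sense(): the state, without advancing time (a new reading comes with each control period).
- robot.grab_frame(name): name is "scene" or "top" or "wrist"; returns a dict with "img" (480x640x3 uint8, red, green, blue), "K" (3x3 intrinsics, pixels), "dist" ([k1, k2, p1, p2, k3] as OpenCV has them; the pictures are not rectified), "eye" and "rotation" of the camera in the world. Camera axes: x right, y down, z forward; pixel columns grow to the right and rows downward; lengths in m; the calibration is good to about 2 mm. A picture is of the moment at which its call begins. There is no depth.
- robot.sign_off(): hands the job in; it is judged then, once.
The state is a dict: "time_s": time; "joints": joint angles; "dq": joint speeds; "tau": joint torques, N m; "ee_pos": TCP position; "ee_rot": TCP orientation; "ft_force": force on the tool from outside, world axes, zero at the start; "wrist_torque": the same for the moment, N m; "finger_gap": opening from 0.0 (shut) to 1.0 (fully open); "grip_force": force on a finger pad.
Only numpy, scipy, OpenCV 4.12 (cv2) and the standard library are available. Lean on these libraries where they do the work, as an engineer would, in place of code of your own. Each camera call takes 0.05 s, during which the arm holds its last target. There are 200 camera calls.

## Task

We print green next: take the red, blue and yellow ink bottles that crowd the green pot out of the wooden ink tray and stand all three in the grey side tray, then bring the green pot out and set it in the middle of the steel plate beside the screen. After that put each bottle back in the ink tray in the middle of the square of its own colour. Keep everything upright, set things down gently rather than dropping them, and leave the white pot where it is.

Things in the scene. Friction and masses are not known exactly. Their poses are not given: they have to be found in the camera images.
- bottle_red: red squeeze bottle of ink, upright, round, 54 mm wide, 150 mm tall, 0.15 to 0.3 kg. Body up to 88 mm, shoulder sloping in to 102 mm, then a white cap, a cylinder 34 mm wide from 102 to 126 mm (grip it there from above), then a slim nozzle, 18 mm wide at its foot, to 150 mm. Origin: centre of the underside; z up along the bottle; yaw means nothing.
- bottle_blue: blue squeeze bottle of ink, upright, round, 54 mm wide, 150 mm tall, 0.15 to 0.3 kg. Body up to 88 mm, shoulder sloping in to 102 mm, then a white cap, a cylinder 34 mm wide from 102 to 126 mm (grip it there from above), then a slim nozzle, 18 mm wide at its foot, to 150 mm. Origin: centre of the underside; z up along the bottle; yaw means nothing.
- bottle_yellow: yellow squeeze bottle of ink, upright, round, 54 mm wide, 150 mm tall, 0.15 to 0.3 kg. Body up to 88 mm, shoulder sloping in to 102 mm, then a white cap, a cylinder 34 mm wide from 102 to 126 mm (grip it there from above), then a slim nozzle, 18 mm wide at its foot, to 150 mm. Origin: centre of the underside; z up along the bottle; yaw means nothing.
- pot_green: low green ink pot with green lid, round, 44 mm tall, 55 mm wide at the lid (26 to 44 mm high), 52 mm below, 0.1 to 0.17 kg; stands in the rear middle place of the wooden ink tray, some 8 mm from the tall bottles at its left, right and front, which leave a gripper no room. Origin: centre of the underside; z up; yaw means nothing.
- pot_white: low white ink pot, shape and size as the green one, loose, in the front left place of the ink tray (left as seen from the robot). A bystander. Origin: centre of the underside.
- pad_red: fixed red square, 60 x 60 x 2 mm, on the floor of the wooden ink tray: the place of the red bottle, which hides all but its corners. Origin: centre of the underside; the bottle stands 2 mm above it. x points to the tray's rear, y to its left, z up. The ink tray is fixed, 154 x 216 mm, its rim 18 mm above the table.
- pad_blue: fixed blue square, 60 x 60 x 2 mm, on the floor of the wooden ink tray: the place of the blue bottle, which hides all but its corners. Origin: centre of the underside; the bottle stands 2 mm above it. x points to the tray's rear, y to its left, z up. The ink tray has six places 62 mm apart: rear row square, green pot, square; front row (nearer the robot) white pot, square, cup.
- pad_yellow: fixed yellow square, 60 x 60 x 2 mm, on the floor of the wooden ink tray: the place of the yellow bottle, which hides all but its corners. Origin: centre of the underside; the bottle stands 2 mm above it. x points to the tray's rear, y to its left, z up. The cup in the ink tray's front right place is fixed, grey, 36 mm above the table.
- side_tray: fixed, empty grey plastic tray 290 x 120 mm, to the robot's right, where the bottles are set aside; long side along its x. Walls 4 mm thick, 14 mm high; floor 4 mm above the origin, 282 x 112 mm inside: room for three bottles in a row, e.g. at x = -85, 0 and 85 mm. Origin: centre of the underside.
- drip_plate: fixed flat round steel plate, 110 mm wide, 4 mm thick, to the robot's left beside the printing screen: the green pot's place. Origin: centre of the underside; the level top is 4 mm above it; yaw means nothing.
There are look-alikes about, which are no part of the job. What is meant by the pot_green is not orange, and is the smaller of those in its own colour. There is more than one size of the bottle_red; the one meant has the size given above.

How it is judged:
By the outcome, as a careful person would: the job done as asked, in the order asked, and still so for the second after the job is handed in, with the robot touching nothing.
It also fails if it takes over 144 s, if anything falls off the work surface, if the arm or the gripper's body presses on something with over 40 N, if the wrist force passes 120 N, or if a joint passes its speed limit or range.

## Working session

There is one attempt and no reset: what is moved stays moved. The work goes in short steps, Python scripts to look and compute and a tool call to move; the robot and the scene stay as the last step left them, time stands still between calls to the robot, and variables do not carry over. Pictures are saved under pics/ and viewed, at most 14 in all, crops included, and the job is handed in when it is done.

Besides the shell and the picture viewer there is one more tool, called by a JSON object that holds its "op" and its "data", one argument or row to a line. apply_moves: Moves the arm, as the interface text tells. Shift numbers are shares of 20 cm and turn numbers shares of 90 degrees, none past 1 either way. Its arguments: {"type":"object","properties":{"increments":{"type":"array","items":{"type":"number"}}},"required":["increments"]}

```bash
mkdir -p pics; ls; python3 - <<'E'
from station import robot
import cv2,numpy as np,pickle
s=robot.sense(); print({k:np.round(v,3) for k,v in s.items()})
for n in ("top","scene"):
    f=robot.grab_frame(n); pickle.dump(f,open(f"pics/{n}0.pkl","wb"))
    cv2.imwrite(f"pics/{n}0.png",f["img"][:,:,::-1])
    print(n,np.round(f["K"],1).tolist(),np.round(f["dist"],4),np.round(f["eye"],3),np.round(f["rotation"],3).tolist())
E
```

```text
pics
{'time_s': np.float64(0.0), 'joints': array([-1.179,  0.312,  0.014,  1.513, -0.004,  1.319, -0.027]), 'dq': array([-0.   ,  0.001, -0.   , -0.001,  0.001,  0.001,  0.001]), 'tau': array([ 0.0000e+00, -3.7993e+01,  1.4600e-01, -2.3059e+01,  1.2000e-02,
        1.4000e-02, -0.0000e+00]), 'ee_pos': array([0.231, 0.499, 0.404]), 'ee_rot': array([ 0.215,  0.977, -0.001, -0.   ]), 'ft_force': array([-0.425, -0.339, -0.368]), 'wrist_torque': array([0.01 , 0.022, 0.024]), 'grip_force': np.float64(0.0), 'finger_gap': np.float64(0.996)}
top [[610.8, 0.0, 322.6], [0.0, 610.8, 237.7], [0.0, 0.0, 1.0]] [-0.1401  0.      0.      0.      0.    ] [ 4.88e-01 -1.00e-03  1.07e+00] [0.708, -0.706, 0.014, -0.027]
scene [[496.0, 0.0, 314.3], [0.0, 496.0, 238.8], [0.0, 0.0, 1.0]] [0.0314 0.     0.     0.     0.    ] [ 1.292 -0.109  0.643] [0.681, 0.596, -0.279, -0.32]
```

View pics/top0.png

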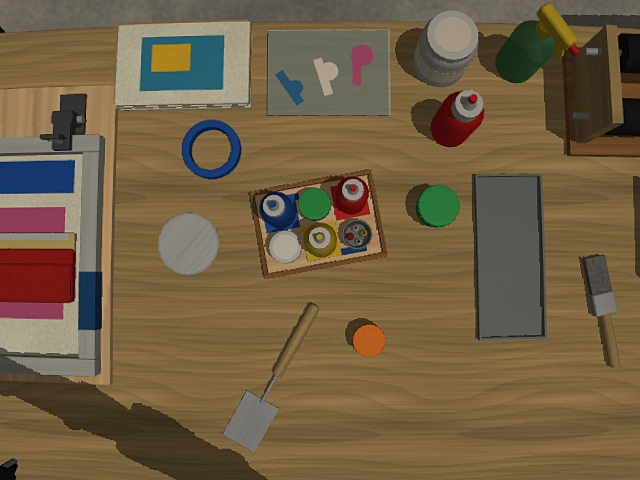

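View pics/scene0.png

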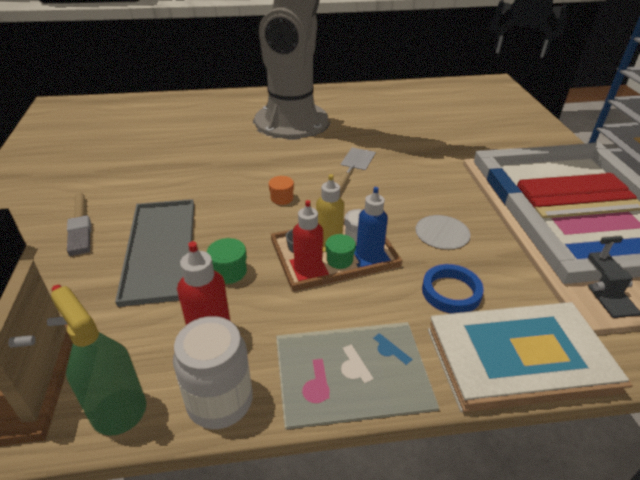

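The top picture shows the ink tray around (318,223), with red (352,190), blue (276,208) and yellow (320,238) bottles, the green pot (314,203) and the white pot (285,246). The plate is at (188,244) and the side tray at (510,257).

Look-alikes:
- **Red bottles:** (352,190) in the tray and a bigger one at (457,118). The one in the tray is meant, by its size.
- **Green pots:** (314,203) in the tray and a bigger one at (438,205). The smaller one in the tray is meant.
- **Orange pot:** (369,340) is the wrong colour.

I'll confirm this in one enlarged crop and measure.

```bash
cat > h.py <<'E'
import numpy as np,cv2,pickle
from scipy.spatial.transform import Rotation as R
def ray(f,uv):
    p=cv2.undistortPoints(np.array(uv,float).reshape(-1,1,2),np.array(f["K"]),np.array(f["dist"])).reshape(-1,2)
    r=np.array(f["rotation"]); M=R.from_quat(r).as_matrix() if r.size==4 else r
    return np.array(f["eye"]),np.c_[p,np.ones(len(p))]@M.T
def plane(f,uv,z):
    e,d=ray(f,uv); return e+d*((z-e[2])/d[:,2])[:,None]
def tri(fs,uvs):
    A=np.zeros((3,3));b=np.zeros(3)
    for f,uv in zip(fs,uvs):
        e,d=ray(f,[uv]);d=d[0]/np.linalg.norm(d[0]);P=np.eye(3)-np.outer(d,d);A+=P;b+=P@e
    return np.linalg.solve(A,b)
def proj(f,P):
    r=np.array(f["rotation"]); M=R.from_quat(r).as_matrix() if r.size==4 else r
    X=(np.atleast_2d(P)-np.array(f["eye"]))@M
    return cv2.projectPoints(X,np.zeros(3),np.zeros(3),np.array(f["K"]),np.array(f["dist"]))[0].reshape(-1,2)
def mask(img,lo,hi,roi=None):
    h=cv2.cvtColor(img,cv2.COLOR_RGB2HSV); m=cv2.inRange(h,np.array(lo),np.array(hi))
    if roi: z=np.zeros_like(m);x0,y0,x1,y1=roi;z[y0:y1,x0:x1]=m[y0:y1,x0:x1];m=z
    return m
def blob(m):
    c=max(cv2.findContours(m,cv2.RETR_EXTERNAL,cv2.CHAIN_APPROX_NONE)[0],key=cv2.contourArea); return c
E
python3 - <<'E'
from h import *
t=pickle.load(open("pics/top0.pkl","rb"));s=pickle.load(open("pics/scene0.pkl","rb"))
print(np.shape(t["rotation"]))
a=cv2.resize(t["img"][165:285,240:400],None,fx=5,fy=5,interpolation=cv2.INTER_CUBIC)
b=cv2.resize(s["img"][165:315,225:425],None,fx=4,fy=4,interpolation=cv2.INTER_CUBIC)
cv2.imwrite("pics/cropt.png",a[:,:,::-1]);cv2.imwrite("pics/crops.png",b[:,:,::-1])
# greens
def circ(f,roi,lo,hi,z):
    c=blob(mask(f["img"],lo,hi,roi)); P=plane(f,c.reshape(-1,2),z)[:,:2]
    (x,y),r=cv2.minEnclosingCircle(P.astype(np.float32)); return np.round([x,y,2*r],4)
print("green tray",circ(t,(295,185,335,225),(40,80,40),(85,255,255),.048))
print("green other",circ(t,(405,175,470,235),(40,80,40),(85,255,255),.055))
print("orange",circ(t,(340,310,395,365),(5,150,80),(20,255,255),.044))
print("plate",circ(t,(150,205,225,285),(0,0,120),(180,40,255),.004))
hsv=cv2.cvtColor(t["img"],cv2.COLOR_RGB2HSV)
print(hsv[240,188],hsv[260,505],hsv[300,250])
c=blob(mask(t["img"],(0,0,30),(180,45,130),(460,165,555,350)))
print(cv2.minAreaRect(plane(t,c.reshape(-1,2),.014)[:,:2].astype(np.float32)))
for p in [(272,190),]: pass
E
```

```text
(4,)
green tray [0.6054 0.033  0.0572]
green other [ 0.6014 -0.1727  0.0762]
orange [ 0.3765 -0.0587  0.057 ]
plate [0.5396 0.2577 0.1092]
[ 22  21 134] [39 20 89] [ 19 130 124]
((0.5183494091033936, -0.3084169030189514), (0.2888694703578949, 0.12212198227643967), 0.9088249802589417)
```

View pics/cropt.png

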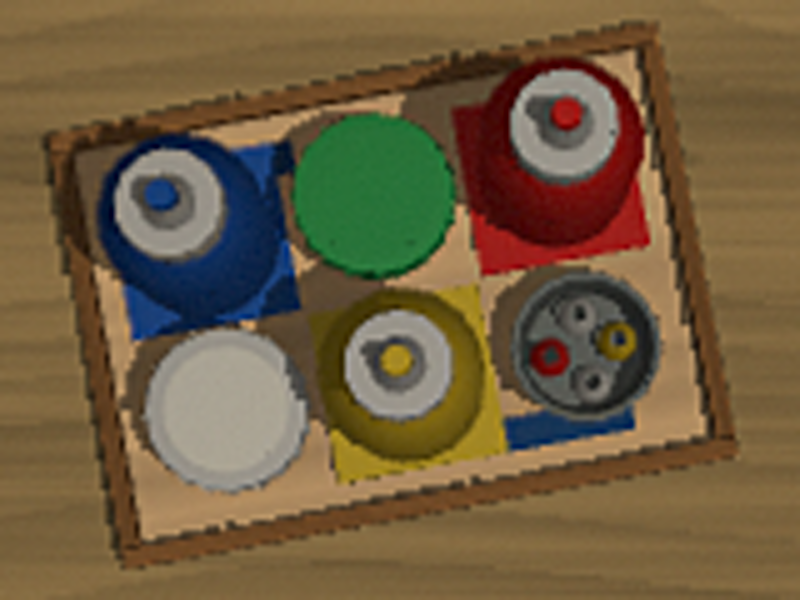

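View pics/crops.png

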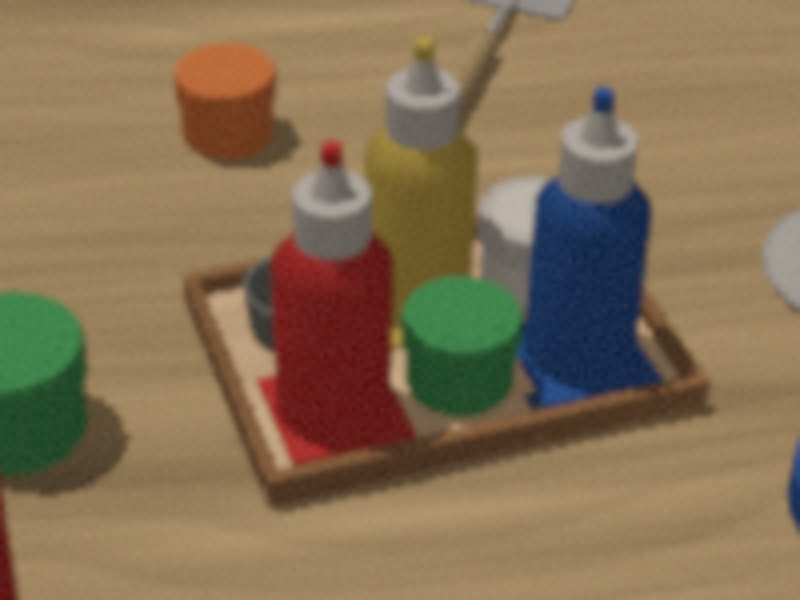

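The crops confirm it. The green pot in the tray is 57 mm wide, against 76 mm for the other one. The red bottle on the red square stands next to it at the given size. In the top crop the nozzle tips are at red (566,113), blue (161,194) and yellow (397,360). The outer rim corners are at (47,135), (655,28), (735,448) and (127,562).

```bash
python3 - <<'E'
from h import *
t=pickle.load(open("pics/top0.pkl","rb"));s=pickle.load(open("pics/scene0.pkl","rb"))
ct=lambda p:(np.array(p,float)+.5)/5-.5+[240,165]
cs=lambda p:(np.array(p,float)+.5)/4-.5+[225,165]
T=dict(red=((566,113),(331,152)),blue=((161,194),(603,98)),yellow=((397,360),(424,46)))
for k,(a,b) in T.items():
    X=tri((t,s),(ct(a),cs(b))); print(k,X.round(4),"top@.155",plane(t,[ct(a)],.155)[0].round(4))
    # cap in top: bright low-saturation
    u,v=ct(a).astype(int)
    m=mask(t["img"],(0,0,120),(180,60,255),(u-14,v-14,u+15,v+15))
    P=plane(t,blob(m).reshape(-1,2),.131)[:,:2].astype(np.float32);(x,y),r=cv2.minEnclosingCircle(P);print("  cap",round(x,4),round(y,4),round(2*r,4))
C=plane(t,ct([(47,135),(655,28),(735,448),(127,562)]),.018)[:,:2]
c=C.mean(0);d=(C[0]-C[1]+C[3]-C[2]);yaw=np.arctan2(-d[0],d[1]);print("tray",C.round(3).tolist(),c.round(4),np.degrees(yaw),np.linalg.norm(C[0]-C[1]),np.linalg.norm(C[1]-C[2]))
ex=np.array([np.cos(yaw),np.sin(yaw)]);ey=np.array([-ex[1],ex[0]])
for n,i,j in (("blue",.5,1),("green",.5,0),("red",.5,-1),("white",-.5,1),("yellow",-.5,0),("cup",-.5,-1)): print(n,(c+.062*(i*ex+j*ey)).round(4))
# pad mask corners
for n,lo,hi,roi in (("red",(0,150,80),(8,255,255),(325,175,375,225)),("yellow",(24,150,60),(32,255,255),(300,220,345,265)),("blue",(105,150,50),(125,255,255),(255,185,303,236))):
    P=plane(t,blob(mask(t["img"],lo,hi,roi)).reshape(-1,2),.006)[:,:2]; Q=(P-c)@np.c_[ex,ey]; print(n,"pad extents tray x,y",Q.min(0).round(4),Q.max(0).round(4))
# side tray corners
m=mask(t["img"],(0,0,30),(180,45,130),(460,165,555,350)); 
r=cv2.minAreaRect(blob(m).astype(np.float32)); B=cv2.boxPoints(r); print(B.round(1).tolist(), plane(t,B,.014).round(3).tolist())
E
```

```text
red [ 0.6176 -0.0286  0.1569] top@.155 [ 0.6178 -0.0289  0.155 ]
  cap 0.6184 -0.0292 0.0333
blue [0.5931 0.0935 0.1569] top@.155 [0.5932 0.0934 0.155 ]
  cap 0.5934 0.0935 0.0333
yellow [0.543  0.0224 0.1578] top@.155 [0.5431 0.0219 0.155 ]
  cap 0.5429 0.022 0.0334
tray [[0.63, 0.148], [0.667, -0.064], [0.521, -0.091], [0.481, 0.118]] [0.5747 0.0277] 10.390160746968819 0.2149606478059626 0.14852306090930298
blue [0.594  0.0942]
green [0.6052 0.0333]
red [ 0.6164 -0.0277]
white [0.533  0.0831]
yellow [0.5442 0.0221]
cup [ 0.5554 -0.0389]
red pad extents tray x,y [ 0.0005 -0.097 ] [ 0.0627 -0.0317]
yellow pad extents tray x,y [-0.0608 -0.0298] [-0.0017  0.0296]
blue pad extents tray x,y [0.001  0.0306] [0.069  0.0964]
[[473.70001220703125, 174.0], [542.0999755859375, 172.1999969482422], [546.5, 338.0], [478.1000061035156, 339.79998779296875]] [[0.662, -0.245, 0.014], [0.666, -0.369, 0.014], [0.375, -0.372, 0.014], [0.373, -0.25, 0.014]]
```

Everything agrees: the caps measure 33 mm, the tray 215 mm, and the nozzle tips sit at z ≈ 0.157. I'll start moving, with the first legs towards the red bottle and a +35° yaw.

{"op": "apply_moves", "data": {
  "increments": [0,0,0.039,0.06,-0.08,0,1,0,0,0.039,0.12,-0.16,0,1,0,0,0.039,0.12,-0.16,0,1,0,0,0.039,0.12,-0.16,0,1,0,0,0.039,0.12,-0.16,0,1,0,0,0.039,0.12,-0.16,0,1,0,0,0.039,0.12,-0.16,0,1,0,0,0.039,0.12,-0.16,0,1,0,0,0.039,0.12,-0.16,0,1,0,0,0.039,0.12,-0.16,0,1]
}}

```text
time_s: 1.1
ee_pos: [0.4597, 0.1936, 0.4043]
ee_rot: [-0.091, 0.996, -0.0, -0.0]
ft_force: [0.4, 0.4, 0.8]
finger_gap: 1.0
grip_force: 0.0
```

{"op": "apply_moves", "data": {
  "increments": [0,0,0,0.1,-0.14,0,1,0,0,0,0.1,-0.14,0,1,0,0,0,0.1,-0.14,0,1,0,0,0,0.1,-0.14,0,1,0,0,0,0.1,-0.14,0,1,0,0,0,0.1,-0.14,0,1,0,0,0,0.1,-0.14,0,1,0,0,0,0.1,-0.14,0,1,0,0,0,0,0,-0.1,1,0,0,0,0,0,-0.1,1]
}}

```text
time_s: 2.1
ee_pos: [0.6196, -0.0309, 0.3639]
ee_rot: [-0.088, 0.996, -0.0, 0.0]
ft_force: [-0.2, 0.6, -0.7]
finger_gap: 0.999
grip_force: 0.0
```

```bash
python3 - <<'E'
from station import robot
from h import *
f=robot.grab_frame("wrist");pickle.dump(f,open("pics/w1.pkl","wb"));cv2.imwrite("pics/w1.png",f["img"][:,:,::-1])
s=robot.sense();print(s["ee_pos"],s["ee_rot"],s["joints"].round(2),f["eye"],f["rotation"])
m=mask(f["img"],(0,150,80),(8,255,255)); 
print(proj(f,[[.6178,-.029,.157],[.6178,-.029,.131]]))
E
```

```text
[ 0.6181183  -0.02955539  0.35938371] [-8.84737187e-02  9.96070259e-01  4.03132688e-04 -4.03451252e-03] [-0.19  0.49  0.32  1.39 -0.15  1.3   1.89] [ 0.54813477 -0.04347657  0.33293162] [0.63572515 0.75840184 0.11015783 0.09244149]
[[320.75648067 275.04575304]
 [320.31441557 259.2900011 ]]
```

View pics/w1.png

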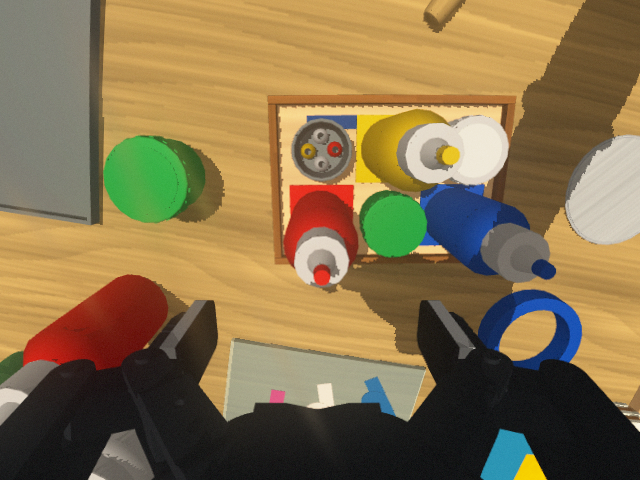

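The wrist view has the red nozzle tip at (322,274), against a projected (321,275), so the measurement holds. Down, close on the cap, and look.

{"op": "apply_moves", "data": {
  "increments": [0,0,0,0,0,-0.1,1,0,0,0,0,0,-0.1,1,0,0,0,0,0,-0.1,1,0,0,0,0,0,-0.08,1,0,0,0,0,0,0,1,0,0,0,0,0,0,-1,0,0,0,0,0,0,-1,0,0,0,0,0,0,-1,0,0,0,0,0,0,-1,0,0,0,0,0,0,-1]
}}

```text
time_s: 3.15
ee_pos: [0.6198, -0.0287, 0.2902]
ee_rot: [-0.089, 0.996, 0.0, 0.002]
ft_force: [0.6, 0.1, 3.9]
finger_gap: 0.376
grip_force: 59.9
```

```bash
python3 - <<'E'
from station import robot
from h import *
f=robot.grab_frame("scene");s=robot.sense();print(s["ee_pos"],s["ft_force"],s["finger_gap"],s["grip_force"])
pickle.dump(f,open("pics/s1.pkl","wb"));a=cv2.resize(f["img"][60:280,210:450],None,fx=2.5,fy=2.5,interpolation=cv2.INTER_CUBIC);cv2.imwrite("pics/s1.png",a[:,:,::-1])
E
```

```text
[ 0.61975669 -0.02877468  0.29016367] [0.18802483 0.68451304 4.5666132 ] 0.3769493755747847 59.909053444862366
```

View pics/s1.png

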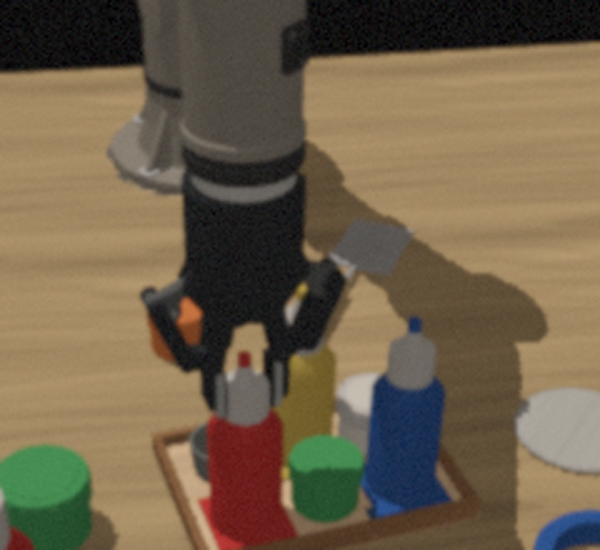

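The cap is held: gap 32 mm, 60 N, tips on the cap just above the shoulder. Lift it, then draw back in x to pass clear of the big red bottle.

{"op": "apply_moves", "data": {
  "increments": [0,0,0,0,0,0.05,-1,0,0,0,0,0,0.1,-1,0,0,0,0,0,0.1,-1,0,0,0,0,0,0.1,-1,0,0,0,0,0,0.1,-1,0,0,0,0,0,0.1,-1,0,0,0,0,0,0.05,-1,0,0,0,-0.08,-0.04,0,-1,0,0,0,-0.14,-0.1,0,-1,0,0,0,-0.14,-0.12,0,-1]
}}

```text
time_s: 4.2
ee_pos: [0.5462, -0.0801, 0.4074]
ee_rot: [-0.091, 0.996, 0.0, -0.001]
ft_force: [-0.1, -2.1, -2.1]
finger_gap: 0.375
grip_force: 59.9
```

{"op": "apply_moves", "data": {
  "increments": [0,0,0,0,-0.14,0,-1,0,0,0,0,-0.14,0,-1,0,0,0,0,-0.14,0,-1,0,0,0,0,-0.14,0,-1,0,0,0,0.04,-0.14,0,-1,0,0,0,0.06,-0.14,0,-1,0,0,0,0.08,-0.12,0,-1,0,0,0,0.06,-0.1,0,-1,0,0,0,0.04,-0.07,0,-1,0,0,0,0,0,0,-1]
}}

```text
time_s: 5.2
ee_pos: [0.6028, -0.3095, 0.4065]
ee_rot: [-0.088, 0.996, -0.0, -0.002]
ft_force: [-0.3, -1.1, -3.2]
finger_gap: 0.374
grip_force: 60.3
```

{"op": "apply_moves", "data": {
  "increments": [0,0,0,0,0,-0.05,-1,0,0,0,0,0,-0.1,-1,0,0,0,0,0,-0.1,-1,0,0,0,0,0,-0.1,-1,0,0,0,0,0,-0.1,-1,0,0,0,0,0,-0.07,-1,0,0,0,0,0,-0.04,-1,0,0,0,0,0,-0.02,-1,0,0,0,0,0,-0.01,-1,0,0,0,0,0,-0.01,-1]
}}

```text
time_s: 6.2
ee_pos: [0.6035, -0.3071, 0.2897]
ee_rot: [-0.089, 0.996, -0.001, 0.001]
ft_force: [1.0, 0.1, -3.0]
finger_gap: 0.376
grip_force: 60.3
```

{"op": "apply_moves", "data": {
  "increments": [0,0,0,0,0,0,-1,0,0,0,0,0,-0.0025,-1,0,0,0,0,0,-0.0025,-1,0,0,0,0,0,-0.0025,-1,0,0,0,0,0,-0.0025,-1,0,0,0,0,0,0,-1,0,0,0,0,0,0,-1,0,0,0,0,0,0,-1,0,0,0,0,0,0,-1,0,0,0,0,0,0,-1]
}}

```text
time_s: 7.2
ee_pos: [0.6032, -0.3069, 0.2867]
ee_rot: [-0.089, 0.996, 0.0, 0.0]
ft_force: [0.5, -0.8, -2.5]
finger_gap: 0.375
grip_force: 60.3
```

{"op": "apply_moves", "data": {
  "increments": [0,0,0,0,0,-0.0025,-1,0,0,0,0,0,-0.0025,-1,0,0,0,0,0,-0.0025,-1,0,0,0,0,0,0,-1,0,0,0,0,0,0,-1,0,0,0,0,0,0,-1,0,0,0,0,0,0,-1,0,0,0,0,0,0,-1,0,0,0,0,0,0,-1,0,0,0,0,0,0,-1]
}}

```text
time_s: 8.2
ee_pos: [0.6031, -0.3069, 0.2852]
ee_rot: [-0.089, 0.996, 0.0, 0.0]
ft_force: [0.4, -0.5, -3.2]
finger_gap: 0.375
grip_force: 60.3
```

```bash
python3 - <<'E'
from station import robot
from h import *
f=robot.grab_frame("scene");w=robot.grab_frame("wrist")
pickle.dump(f,open("pics/s2.pkl","wb"))
for z in (.004,.006,.010): print(z,proj(f,[[.603,-.307,z],[.603,-.307,z+.150],[.603+.027*.97,-.307,z]]).round(1).tolist())
im=np.vstack([cv2.resize(f["img"][150:350,100:300],None,fx=3,fy=3,interpolation=cv2.INTER_CUBIC)])
cv2.imwrite("pics/s2.png",im[:,:,::-1])
E
```

```text
0.004 [[156.2, 277.4], [137.7, 211.7], [154.6, 287.6]]
0.006 [[156.0, 276.7], [137.4, 210.7], [154.3, 286.8]]
0.01 [[155.5, 275.1], [136.9, 208.8], [153.9, 285.2]]
```

View pics/s2.png

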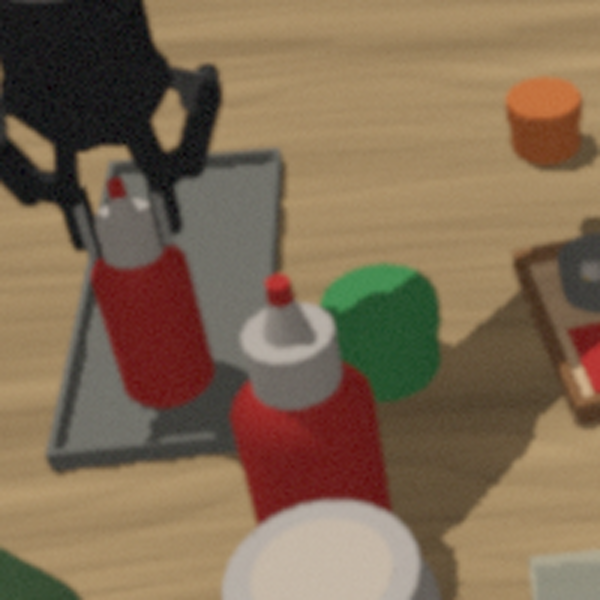

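The red bottle is over the tray floor, upright, with its lower edge at (155,285.5). That is about 2–4 mm above the floor, so lowering slowly on.

{"op": "apply_moves", "data": {
  "increments": [0,0,0,0,0,-0.0025,-1,0,0,0,0,0,-0.0025,-1,0,0,0,0,0,-0.0025,-1,0,0,0,0,0,-0.0025,-1,0,0,0,0,0,-0.0025,-1,0,0,0,0,0,0,-1,0,0,0,0,0,0,-1,0,0,0,0,0,0,-1,0,0,0,0,0,0,-1,0,0,0,0,0,0,-1]
}}

```text
time_s: 9.3
ee_pos: [0.6033, -0.3069, 0.2843]
ee_rot: [-0.089, 0.996, -0.0, 0.001]
ft_force: [-1.2, 2.1, 4.9]
finger_gap: 0.374
grip_force: 61.1
```

Contact at TCP z 0.284. Release and rise.

{"op": "apply_moves", "data": {
  "increments": [0,0,0,0,0,0.005,1,0,0,0,0,0,0,1,0,0,0,0,0,0,1,0,0,0,0,0,0,1,0,0,0,0,0,0.05,1,0,0,0,0,0,0.1,1,0,0,0,0,0,0.1,1,0,0,0,0,0,0.1,1,0,0,0,0,0,0.1,1,0,0,0,0,0,0.1,1]
}}

```text
time_s: 10.3
ee_pos: [0.6031, -0.307, 0.3955]
ee_rot: [-0.089, 0.996, -0.0, 0.0]
ft_force: [-0.4, -0.3, -0.5]
finger_gap: 1.0
grip_force: 0.0
```

{"op": "apply_moves", "data": {
  "increments": [0,0,0,-0.03,0.1,0,1,0,0,0,-0.03,0.18,0,1,0,0,0,-0.03,0.18,0,1,0,0,0,-0.03,0.18,0,1,0,0,0,-0.03,0.18,0,1,0,0,0,-0.03,0.18,0,1,0,0,0,-0.03,0.18,0,1,0,0,0,-0.03,0.18,0,1,0,0,0,-0.03,0.18,0,1,0,0,0,-0.03,0.105,0,1]
}}

```text
time_s: 11.3
ee_pos: [0.5428, 0.0259, 0.3946]
ee_rot: [-0.092, 0.996, 0.001, 0.001]
ft_force: [-0.1, -0.4, -0.7]
finger_gap: 0.999
grip_force: 0.0
```

{"op": "apply_moves", "data": {
  "increments": [0,0,0,0,0,-0.05,1,0,0,0,0,0,-0.1,1,0,0,0,0,0,-0.1,1,0,0,0,0,0,-0.1,1,0,0,0,0,0,-0.1,1,0,0,0,0,0,-0.065,1,0,0,0,0,0,0,1,0,0,0,0,0,0,-1,0,0,0,0,0,0,-1,0,0,0,0,0,0,-1]
}}

```text
time_s: 12.3
ee_pos: [0.5437, 0.022, 0.2919]
ee_rot: [-0.089, 0.996, -0.0, 0.001]
ft_force: [0.3, 0.2, -0.4]
finger_gap: 0.51
grip_force: 0.0
```

{"op": "apply_moves", "data": {
  "increments": [0,0,0,0,0,0,-1,0,0,0,0,0,0,-1,0,0,0,0,0,0,-1,0,0,0,0,0,0,-1,0,0,0,0,0,0,-1,0,0,0,0,0,0.005,-1,0,0,0,0,0,0.005,-1,0,0,0,0,0,0.005,-1,0,0,0,0,0,0.005,-1,0,0,0,0,0,0.005,-1]
}}

```text
time_s: 13.3
ee_pos: [0.5427, 0.022, 0.295]
ee_rot: [-0.089, 0.996, -0.0, -0.001]
ft_force: [0.2, 0.2, -2.1]
finger_gap: 0.374
grip_force: 59.6
```

{"op": "apply_moves", "data": {
  "increments": [0,0,0,0,0,0.05,-1,0,0,0,0,0,0.1,-1,0,0,0,0,0,0.1,-1,0,0,0,0,0,0.1,-1,0,0,0,0,0,0.1,-1,0,0,0,0,0,0.1,-1,0,0,0,-0.03,-0.08,0,-1,0,0,0,-0.03,-0.15,0,-1,0,0,0,-0.03,-0.15,0,-1,0,0,0,-0.03,-0.15,0,-1]
}}

```text
time_s: 14.3
ee_pos: [0.5177, -0.0864, 0.4049]
ee_rot: [-0.089, 0.996, -0.0, -0.001]
ft_force: [-0.2, 0.0, -2.8]
finger_gap: 0.374
grip_force: 59.8
```

{"op": "apply_moves", "data": {
  "increments": [0,0,0,0,-0.16,0,-1,0,0,0,0,-0.16,0,-1,0,0,0,0,-0.16,0,-1,0,0,0,0,-0.16,0,-1,0,0,0,0,-0.16,0,-1,0,0,0,0,-0.14,0,-1,0,0,0,0,-0.1,0,-1,0,0,0,0,-0.08,0,-1,0,0,0,0,0,-0.05,-1,0,0,0,0,0,-0.1,-1]
}}

```text
time_s: 15.3
ee_pos: [0.5191, -0.3083, 0.3761]
ee_rot: [-0.089, 0.996, -0.0, 0.001]
ft_force: [0.6, -0.3, -2.9]
finger_gap: 0.365
grip_force: 60.1
```

{"op": "apply_moves", "data": {
  "increments": [0,0,0,0,0,-0.1,-1,0,0,0,0,0,-0.1,-1,0,0,0,0,0,-0.1,-1,0,0,0,0,0,-0.07,-1,0,0,0,0,0,-0.04,-1,0,0,0,0,0,-0.02,-1,0,0,0,0,0,-0.005,-1,0,0,0,0,0,-0.005,-1,0,0,0,0,0,0,-1,0,0,0,0,0,0,-1]
}}

```text
time_s: 16.3
ee_pos: [0.5193, -0.3081, 0.2884]
ee_rot: [-0.089, 0.996, -0.0, 0.001]
ft_force: [-0.1, -0.1, -2.6]
finger_gap: 0.371
grip_force: 60.1
```

{"op": "apply_moves", "data": {
  "increments": [0,0,0,0,0,-0.0025,-1,0,0,0,0,0,-0.0025,-1,0,0,0,0,0,-0.0025,-1,0,0,0,0,0,-0.0025,-1,0,0,0,0,0,0,-1,0,0,0,0,0,0,-1,0,0,0,0,0,0,-1,0,0,0,0,0,0,-1,0,0,0,0,0,0,-1,0,0,0,0,0,0,-1]
}}

```text
time_s: 17.3
ee_pos: [0.5192, -0.3079, 0.2861]
ee_rot: [-0.089, 0.996, -0.0, 0.0]
ft_force: [-0.9, 0.9, 2.5]
finger_gap: 0.371
grip_force: 60.5
```

{"op": "apply_moves", "data": {
  "increments": [0,0,0,0,0,0.005,1,0,0,0,0,0,0,1,0,0,0,0,0,0,1,0,0,0,0,0,0,1,0,0,0,0,0,0.05,1,0,0,0,0,0,0.1,1,0,0,0,0,0,0.1,1,0,0,0,0,0,0.1,1,0,0,0,0,0,0.1,1,0,0,0,0,0,0.1,1]
}}

```text
time_s: 18.3
ee_pos: [0.519, -0.308, 0.3985]
ee_rot: [-0.089, 0.996, -0.0, 0.0]
ft_force: [0.3, -1.3, -0.5]
finger_gap: 1.0
grip_force: 0.0
```

{"op": "apply_moves", "data": {
  "increments": [0,0,0,0.037,0.1,0,1,0,0,0,0.037,0.22,0,1,0,0,0,0.037,0.22,0,1,0,0,0,0.037,0.22,0,1,0,0,0,0.037,0.22,0,1,0,0,0,0.037,0.22,0,1,0,0,0,0.037,0.22,0,1,0,0,0,0.037,0.22,0,1,0,0,0,0.037,0.22,0,1,0,0,0,0.037,0.15,0,1]
}}

```text
time_s: 19.3
ee_pos: [0.593, 0.0985, 0.3976]
ee_rot: [-0.092, 0.996, 0.001, 0.001]
ft_force: [0.9, -0.1, -0.6]
finger_gap: 1.002
grip_force: 0.0
```

{"op": "apply_moves", "data": {
  "increments": [0,0,0,0,0,-0.05,1,0,0,0,0,0,-0.1,1,0,0,0,0,0,-0.1,1,0,0,0,0,0,-0.1,1,0,0,0,0,0,-0.1,1,0,0,0,0,0,-0.075,1,0,0,0,0,0,0,1,0,0,0,0,0,0,-1,0,0,0,0,0,0,-1,0,0,0,0,0,0,-1]
}}

```text
time_s: 20.3
ee_pos: [0.5936, 0.0939, 0.2931]
ee_rot: [-0.089, 0.996, 0.0, 0.001]
ft_force: [-0.2, -0.4, 0.2]
finger_gap: 0.516
grip_force: 0.0
```

{"op": "apply_moves", "data": {
  "increments": [0,0,0,0,0,0,-1,0,0,0,0,0,0,-1,0,0,0,0,0,0,-1,0,0,0,0,0,0,-1,0,0,0,0,0,0,-1,0,0,0,0,0,0.005,-1,0,0,0,0,0,0.005,-1,0,0,0,0,0,0.005,-1,0,0,0,0,0,0.005,-1,0,0,0,0,0,0.005,-1]
}}

```text
time_s: 21.3
ee_pos: [0.5927, 0.0943, 0.2959]
ee_rot: [-0.089, 0.996, 0.0, -0.001]
ft_force: [0.7, 0.0, -1.8]
finger_gap: 0.373
grip_force: 59.5
```

{"op": "apply_moves", "data": {
  "increments": [0,0,0,0,0,0.05,-1,0,0,0,0,0,0.1,-1,0,0,0,0,0,0.1,-1,0,0,0,0,0,0.1,-1,0,0,0,0,0,0.1,-1,0,0,0,0,0,0.1,-1,0,0,0,-0.08,-0.08,0,-1,0,0,0,-0.08,-0.16,0,-1,0,0,0,-0.08,-0.16,0,-1,0,0,0,-0.08,-0.16,0,-1]
}}

```text
time_s: 22.3
ee_pos: [0.5283, -0.0191, 0.4075]
ee_rot: [-0.09, 0.996, -0.0, 0.0]
ft_force: [0.4, 0.1, -1.3]
finger_gap: 0.373
grip_force: 59.7
```

{"op": "apply_moves", "data": {
  "increments": [0,0,0,-0.06,-0.2,0,-1,0,0,0,-0.06,-0.2,0,-1,0,0,0,-0.06,-0.2,0,-1,0,0,0,-0.06,-0.2,0,-1,0,0,0,-0.06,-0.2,0,-1,0,0,0,-0.06,-0.18,0,-1,0,0,0,-0.06,-0.14,0,-1,0,0,0,-0.055,-0.14,0,-1,0,0,0,0,0,-0.05,-1,0,0,0,0,0,-0.1,-1]
}}

```text
time_s: 23.3
ee_pos: [0.4338, -0.3117, 0.3786]
ee_rot: [-0.088, 0.996, -0.001, 0.002]
ft_force: [0.4, 0.8, -1.3]
finger_gap: 0.371
grip_force: 59.9
```

{"op": "apply_moves", "data": {
  "increments": [0,0,0,0,0,-0.1,-1,0,0,0,0,0,-0.1,-1,0,0,0,0,0,-0.1,-1,0,0,0,0,0,-0.07,-1,0,0,0,0,0,-0.04,-1,0,0,0,0,0,-0.02,-1,0,0,0,0,0,-0.005,-1,0,0,0,0,0,-0.005,-1,0,0,0,0,0,0,-1,0,0,0,0,0,0,-1]
}}

```text
time_s: 24.3
ee_pos: [0.4343, -0.3101, 0.2893]
ee_rot: [-0.089, 0.996, -0.0, 0.001]
ft_force: [-0.0, -0.0, -2.4]
finger_gap: 0.378
grip_force: 59.9
```

{"op": "apply_moves", "data": {
  "increments": [0,0,0,0,0,-0.0025,-1,0,0,0,0,0,-0.0025,-1,0,0,0,0,0,-0.0025,-1,0,0,0,0,0,-0.0025,-1,0,0,0,0,0,0,-1,0,0,0,0,0,0,-1,0,0,0,0,0,0,-1,0,0,0,0,0,0,-1,0,0,0,0,0,0,-1,0,0,0,0,0,0,-1]
}}

```text
time_s: 25.3
ee_pos: [0.4342, -0.3101, 0.2871]
ee_rot: [-0.089, 0.996, -0.0, 0.0]
ft_force: [-0.8, 0.0, 5.9]
finger_gap: 0.372
grip_force: 60.5
```

{"op": "apply_moves", "data": {
  "increments": [0,0,0,0,0,0.005,1,0,0,0,0,0,0,1,0,0,0,0,0,0,1,0,0,0,0,0,0,1,0,0,0,0,0,0.05,1,0,0,0,0,0,0.1,1,0,0,0,0,0,0.1,1,0,0,0,0,0,0.1,1,0,0,0,0,0,0.1,1,0,0,0,0,0,0.1,1]
}}

```text
time_s: 26.3
ee_pos: [0.434, -0.31, 0.3993]
ee_rot: [-0.089, 0.996, -0.0, 0.0]
ft_force: [0.1, -0.4, -0.1]
finger_gap: 0.998
grip_force: 0.0
```

{"op": "apply_moves", "data": {
  "increments": [0,0,0,0.086,0.1,0,1,0,0,0,0.086,0.19,0,1,0,0,0,0.086,0.19,0,1,0,0,0,0.086,0.19,0,1,0,0,0,0.086,0.19,0,1,0,0,0,0.086,0.19,0,1,0,0,0,0.086,0.19,0,1,0,0,0,0.086,0.19,0,1,0,0,0,0.086,0.19,0,1,0,0,0,0.086,0.095,0,1]
}}

```text
time_s: 27.3
ee_pos: [0.6066, 0.0384, 0.3983]
ee_rot: [-0.092, 0.996, 0.002, 0.0]
ft_force: [0.5, -0.2, 0.2]
finger_gap: 1.004
grip_force: 0.0
```

```bash
python3 - <<'E'
from station import robot
from h import *
s=robot.sense();print(s["ee_pos"])
w=robot.grab_frame("wrist");t=robot.grab_frame("scene")
pickle.dump(w,open("pics/w2.pkl","wb"));pickle.dump(t,open("pics/s3.pkl","wb"))
cv2.imwrite("pics/w2.png",w["img"][:,:,::-1])
print(proj(w,[[.6053,.0332,.048]]))
for z in (.046,.048,.052):
  u,v=proj(w,[[.6053,.0332,z]])[0].astype(int)
  c=blob(mask(w["img"],(40,80,40),(85,255,255),(u-60,v-60,u+60,v+60)));P=plane(w,c.reshape(-1,2),z)[:,:2].astype(np.float32)
  print(z,cv2.minEnclosingCircle(P),cv2.boundingRect(c))
# pad squares
for n,lo,hi,c0,a in (("red",(0,150,80),(8,255,255),(.6164,-.0277),60),("yellow",(24,150,60),(32,255,255),(.5442,.0221),60),("blue",(105,150,50),(125,255,255),(.594,.0942),60)):
  u,v=proj(w,[[*c0,.006]])[0].astype(int)
  c=blob(mask(w["img"],lo,hi,(max(u-a,0),max(v-a,0),u+a,v+a)))
  for z in (.006,.009): print(n,z,cv2.minAreaRect(plane(w,c.reshape(-1,2),z)[:,:2].astype(np.float32)))
E
```

```text
[0.60663704 0.03838189 0.39831423]
[[310.13729044 216.95142608]]
0.046 ((0.6054416298866272, 0.0330444760620594), 0.02922283299267292) (282, 186, 58, 60)
0.048 ((0.6050048470497131, 0.03299601003527641), 0.029041510075330734) (282, 186, 58, 60)
0.052 ((0.6041311621665955, 0.032899074256420135), 0.02867891453206539) (282, 186, 58, 60)
red 0.006 ((0.616798460483551, -0.027932405471801758), (0.060596030205488205, 0.06062843278050423), 10.5123872756958)
red 0.009 ((0.6161217093467712, -0.027491018176078796), (0.060092855244874954, 0.06012497842311859), 10.511667251586914)
yellow 0.006 ((0.5440260767936707, 0.02235354855656624), (0.060233280062675476, 0.05994180962443352), 10.565773010253906)
yellow 0.009 ((0.5439534187316895, 0.022377636283636093), (0.05973311886191368, 0.05944404751062393), 10.565691947937012)
blue 0.006 ((0.5938235521316528, 0.0950412005186081), (0.058540210127830505, 0.06026213616132736), 10.5506591796875)
blue 0.009 ((0.59333735704422, 0.09446169435977936), (0.05805390328168869, 0.05976191535592079), 10.550932884216309)
```

View pics/w2.png

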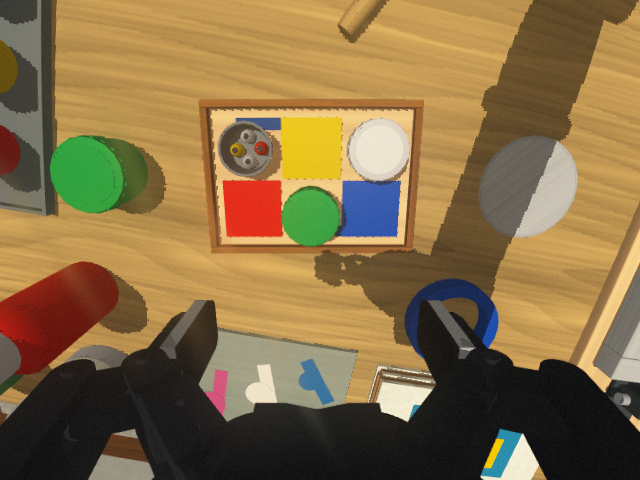

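The wrist view shows all three squares free, with the green pot alone at (311,217). It measures (0.605, 0.033), 57–58 mm wide, as before. The pad sides measure 60 mm, so their centres are good. Descending on the lid.

{"op": "apply_moves", "data": {
  "increments": [0,0,0,-0.004,0.002,-0.05,1,0,0,0,0,0,-0.12,1,0,0,0,0,0,-0.12,1,0,0,0,0,0,-0.12,1,0,0,0,0,0,-0.12,1,0,0,0,0,0,-0.12,1,0,0,0,0,0,-0.12,1,0,0,0,0,0,-0.12,1,0,0,0,0,0,-0.07,1,0,0,0,0,0,-0.035,1]
}}

```text
time_s: 28.4
ee_pos: [0.6043, 0.032, 0.1973]
ee_rot: [-0.088, 0.996, -0.0, -0.001]
ft_force: [0.5, -0.7, -0.5]
finger_gap: 1.001
grip_force: 0.0
```

{"op": "apply_moves", "data": {
  "increments": [0,0,0,0,0,0,1,0,0,0,0,0,0,-1,0,0,0,0,0,0,-1,0,0,0,0,0,0,-1,0,0,0,0,0,0,-1,0,0,0,0,0,0,-1,0,0,0,0,0,0,-1,0,0,0,0,0,0.005,-1,0,0,0,0,0,0.005,-1,0,0,0,0,0,0.005,-1]
}}

```text
time_s: 29.4
ee_pos: [0.6047, 0.0337, 0.201]
ee_rot: [-0.089, 0.996, 0.0, -0.001]
ft_force: [0.4, -0.6, -1.2]
finger_gap: 0.621
grip_force: 63.2
```

{"op": "apply_moves", "data": {
  "increments": [0,0,0,0,0,0.05,-1,0,0,0,0,0,0.1,-1,0,0,0,0,0,0.1,-1,0,0,0,0,0,0.1,-1,0,0,0,0,0,0.1,-1,0,0,0,0,0,0.05,-1,0,0,0,-0.033,0.06,0,-1,0,0,0,-0.033,0.14,0,-1,0,0,0,-0.033,0.14,0,-1,0,0,0,-0.033,0.14,0,-1]
}}

```text
time_s: 30.4
ee_pos: [0.5773, 0.1315, 0.3001]
ee_rot: [-0.09, 0.996, 0.0, -0.002]
ft_force: [0.2, -0.0, -0.9]
finger_gap: 0.623
grip_force: 63.2
```

{"op": "apply_moves", "data": {
  "increments": [0,0,0,-0.033,0.14,0,-1,0,0,0,-0.033,0.14,0,-1,0,0,0,-0.033,0.14,0,-1,0,0,0,-0.033,0.12,0,-1,0,0,0,-0.033,0.07,0,-1,0,0,0,-0.033,0.034,0,-1,0,0,0,0,0,-0.05,-1,0,0,0,0,0,-0.1,-1,0,0,0,0,0,-0.1,-1,0,0,0,0,0,-0.1,-1]
}}

```text
time_s: 31.4
ee_pos: [0.5398, 0.2557, 0.2303]
ee_rot: [-0.088, 0.996, -0.001, -0.0]
ft_force: [-0.0, -0.1, -1.5]
finger_gap: 0.622
grip_force: 63.2
```

{"op": "apply_moves", "data": {
  "increments": [0,0,0,0,0,-0.07,-1,0,0,0,0,0,-0.04,-1,0,0,0,0,0,-0.02,-1,0,0,0,0,0,-0.01,-1,0,0,0,0,0,-0.005,-1,0,0,0,0,0,-0.005,-1,0,0,0,0,0,0,-1,0,0,0,0,0,0,-1,0,0,0,0,0,0,-1,0,0,0,0,0,0,-1]
}}

```text
time_s: 32.4
ee_pos: [0.5394, 0.2583, 0.2018]
ee_rot: [-0.089, 0.996, 0.0, 0.0]
ft_force: [0.5, 0.1, -0.8]
finger_gap: 0.625
grip_force: 63.2
```

{"op": "apply_moves", "data": {
  "increments": [0,0,0,0,0,-0.0025,-1,0,0,0,0,0,-0.0025,-1,0,0,0,0,0,-0.0025,-1,0,0,0,0,0,-0.0025,-1,0,0,0,0,0,-0.0025,-1,0,0,0,0,0,-0.0025,-1,0,0,0,0,0,0,-1,0,0,0,0,0,0,-1,0,0,0,0,0,0,-1,0,0,0,0,0,0,-1]
}}

```text
time_s: 33.4
ee_pos: [0.5394, 0.2583, 0.1987]
ee_rot: [-0.089, 0.996, 0.0, 0.0]
ft_force: [-0.3, 0.7, -1.4]
finger_gap: 0.624
grip_force: 63.2
```

{"op": "apply_moves", "data": {
  "increments": [0,0,0,0,0,-0.0025,-1,0,0,0,0,0,-0.0025,-1,0,0,0,0,0,-0.0025,-1,0,0,0,0,0,-0.0025,-1,0,0,0,0,0,0,-1,0,0,0,0,0,0,-1,0,0,0,0,0,0,-1,0,0,0,0,0,0,-1,0,0,0,0,0,0,-1,0,0,0,0,0,0,-1]
}}

```text
time_s: 34.4
ee_pos: [0.5393, 0.2583, 0.1967]
ee_rot: [-0.089, 0.996, 0.0, 0.0]
ft_force: [-0.8, 0.1, -0.6]
finger_gap: 0.625
grip_force: 63.2
```

{"op": "apply_moves", "data": {
  "increments": [0,0,0,0,0,-0.0025,-1,0,0,0,0,0,-0.0025,-1,0,0,0,0,0,-0.0025,-1,0,0,0,0,0,-0.0025,-1,0,0,0,0,0,0,-1,0,0,0,0,0,0,-1,0,0,0,0,0,0,-1,0,0,0,0,0,0,-1,0,0,0,0,0,0,-1,0,0,0,0,0,0,-1]
}}

```text
time_s: 35.4
ee_pos: [0.5394, 0.2582, 0.1965]
ee_rot: [-0.089, 0.996, 0.0, 0.0]
ft_force: [-4.0, -2.0, 9.5]
finger_gap: 0.624
grip_force: 64.0
```

The pot is standing on the plate. Release and rise.

{"op": "apply_moves", "data": {
  "increments": [0,0,0,0,0,0.01,-1,0,0,0,0,0,0,1,0,0,0,0,0,0,1,0,0,0,0,0,0,1,0,0,0,0,0,0,1,0,0,0,0,0,0.05,1,0,0,0,0,0,0.15,1,0,0,0,0,0,0.2,1,0,0,0,0,0,0.2,1,0,0,0,0,0,0.2,1]
}}

```text
time_s: 36.4
ee_pos: [0.5392, 0.2581, 0.3591]
ee_rot: [-0.089, 0.996, 0.0, 0.0]
ft_force: [0.8, -0.4, 0.3]
finger_gap: 1.005
grip_force: 0.0
```

{"op": "apply_moves", "data": {
  "increments": [0,0,0,-0.05,-0.1,0.1,1,0,0,0,-0.05,-0.2,0.1,1,0,0,0,-0.05,-0.22,0,1,0,0,0,-0.05,-0.22,0,1,0,0,0,-0.05,-0.22,0,1,0,0,0,-0.05,-0.22,0,1,0,0,0,-0.05,-0.22,0,1,0,0,0,-0.05,-0.22,0,1,0,0,0,-0.05,-0.22,0,1,0,0,0,-0.05,-0.22,0,1]
}}

```text
time_s: 37.4
ee_pos: [0.4384, -0.1556, 0.3977]
ee_rot: [-0.089, 0.996, 0.0, 0.001]
ft_force: [0.7, -0.2, -1.0]
finger_gap: 0.999
grip_force: 0.0
```

```bash
python3 - <<'E'
from station import robot
from h import *
t=robot.grab_frame("top");s=robot.grab_frame("scene");pickle.dump((t,s),open("pics/ts4.pkl","wb"))
cv2.imwrite("pics/t4.png",t["img"][:,:,::-1])
c=blob(mask(t["img"],(40,80,40),(85,255,255),(150,205,225,285)));print("pot",cv2.minEnclosingCircle(plane(t,c.reshape(-1,2),.048)[:,:2].astype(np.float32)))
for k,lo,hi,q in (("blue",(105,150,50),(125,255,255),(.434,-.310)),("yellow",(24,120,60),(34,255,255),(.519,-.308)),("red",(0,150,80),(8,255,255),(.603,-.307))):
    uv=[]
    for f in (t,s):
        u,v=proj(f,[[*q,.150]])[0].astype(int); m=mask(f["img"],lo,hi,(u-6,v-6,u+7,v+7)); M=cv2.moments(m,True)
        uv.append((M["m10"]/max(M["m00"],1),M["m01"]/max(M["m00"],1)))
    print(k,np.round(uv,1).tolist(),tri((t,s),uv).round(4), plane(t,[uv[0]],.153).round(4))
E
```

```text
pot ((0.5382155776023865, 0.25424274802207947), 0.03028748370707035)
blue [[0.0, 0.0], [148.6, 160.3]] [0.8195 0.0409 0.5245] [[0.9397 0.5583 0.153 ]]
yellow [[534.5, 253.2], [0.0, 0.0]] [ 0.5407 -0.3142  0.4362] [[ 0.5185 -0.3054  0.153 ]]
red [[534.0, 199.1], [138.3, 212.3]] [ 0.6012 -0.3068  0.1515] [[ 0.601  -0.3064  0.153 ]]
```

View pics/t4.png

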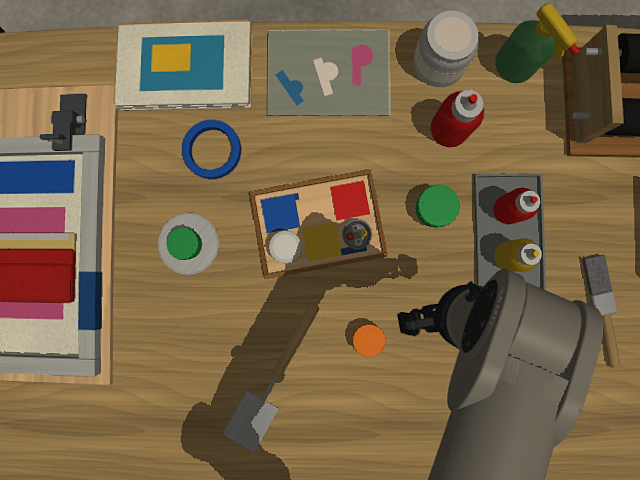

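The green pot stands at (184,242) on the plate at (188,243), its visible side accounting for the offset. Red and yellow stand upright in the side tray, and the white pot is unmoved. Now the returns, starting with blue.

{"op": "apply_moves", "data": {
  "increments": [0,0,0,-0.025,-0.1,0,1,0,0,0,0,-0.15,0,1,0,0,0,0,-0.15,0,1,0,0,0,0,-0.15,0,1,0,0,0,0,-0.13,0,1,0,0,0,0,-0.1,0,1,0,0,0,0,0,-0.1,1,0,0,0,0,0,-0.1,1,0,0,0,0,0,0,1,0,0,0,0,0,0,1]
}}

```text
time_s: 38.5
ee_pos: [0.4346, -0.3094, 0.3572]
ee_rot: [-0.09, 0.996, 0.0, 0.0]
ft_force: [0.4, -0.7, 0.1]
finger_gap: 1.001
grip_force: 0.0
```

```bash
cat > tip.py <<'E'
import sys
from station import robot
from h import *
H=dict(blue=((105,150,50),(125,255,255)),yellow=((22,120,60),(36,255,255)),red=((0,150,80),(8,255,255)))
k=sys.argv[1];z=float(sys.argv[2]);gx,gy=map(float,sys.argv[3:5])
w=robot.grab_frame("wrist");s=robot.sense()
u,v=proj(w,[[gx,gy,z]])[0].astype(int)
m=mask(w["img"],*H[k],(u-25,v-25,u+26,v+26))
n,l,st,ce=cv2.connectedComponentsWithStats(m)
for i in range(1,n):
    if st[i,4]>20: print(st[i].tolist(),ce[i].round(1),plane(w,[ce[i]],z)[0].round(4))
print("guess px",u,v)
for zz in (z-.025,):
    c=mask(w["img"],(0,0,110),(180,70,255),(u-45,v-60,u+46,v+45))
    b=blob(c);print("cap",cv2.minEnclosingCircle(plane(w,b.reshape(-1,2),zz)[:,:2].astype(np.float32)))
print(s["ee_pos"].round(4),s["time_s"])
E
python3 tip.py blue .153 .434 -.310
```

```text
[308, 266, 15, 20, 224] [314.5 276.2] [ 0.4329 -0.3106  0.153 ]
guess px 315 278
cap ((0.44383537769317627, -0.32478177547454834), 0.03647614270448685)
[ 0.4348 -0.3096  0.3578] 38.55
```

{"op": "apply_moves", "data": {
  "increments": [0,0,0,0,0,-0.1,1,0,0,0,0,0,-0.1,1,0,0,0,0,0,-0.1,1,0,0,0,0,0,-0.045,1,0,0,0,0,0,0,1,0,0,0,0,0,0,-1,0,0,0,0,0,0,-1,0,0,0,0,0,0,-1,0,0,0,0,0,0,-1,0,0,0,0,0,0,-1]
}}

```text
time_s: 39.55
ee_pos: [0.4348, -0.3102, 0.2889]
ee_rot: [-0.089, 0.996, -0.001, 0.001]
ft_force: [-0.1, -0.2, 4.4]
finger_gap: 0.365
grip_force: 59.4
```

{"op": "apply_moves", "data": {
  "increments": [0,0,0,0,0,0,-1,0,0,0,0,0,0,-1,0,0,0,0,0,0.01,-1,0,0,0,0,0,0.05,-1,0,0,0,0,0,0.1,-1,0,0,0,0,0,0.1,-1,0,0,0,0,0,0.1,-1,0,0,0,0,0,0.1,-1,0,0,0,0,0,0.1,-1,0,0,0,0,0,0.04,-1]
}}

```text
time_s: 40.55
ee_pos: [0.4344, -0.31, 0.4096]
ee_rot: [-0.089, 0.996, -0.001, 0.001]
ft_force: [1.1, -0.9, -1.8]
finger_gap: 0.372
grip_force: 59.7
```

{"op": "apply_moves", "data": {
  "increments": [0,0,0,0.057,0.08,0,-1,0,0,0,0.057,0.15,0,-1,0,0,0,0.057,0.15,0,-1,0,0,0,0.057,0.15,0,-1,0,0,0,0.057,0.15,0,-1,0,0,0,0.057,0.15,0,-1,0,0,0,0.057,0.15,0,-1,0,0,0,0.057,0.15,0,-1,0,0,0,0.057,0.15,0,-1,0,0,0,0.057,0.15,0,-1]
}}

```text
time_s: 41.55
ee_pos: [0.5483, -0.0224, 0.4068]
ee_rot: [-0.089, 0.996, 0.0, -0.001]
ft_force: [-0.7, -0.3, -0.8]
finger_gap: 0.374
grip_force: 59.8
```

{"op": "apply_moves", "data": {
  "increments": [0,0,0,0.057,0.15,0,-1,0,0,0,0.057,0.15,0,-1,0,0,0,0.057,0.15,0,-1,0,0,0,0.057,0.144,0,-1,0,0,0,0,0,-0.05,-1,0,0,0,0,0,-0.1,-1,0,0,0,0,0,-0.1,-1,0,0,0,0,0,-0.1,-1,0,0,0,0,0,-0.1,-1,0,0,0,0,0,-0.03,-1]
}}

```text
time_s: 42.55
ee_pos: [0.5923, 0.0948, 0.3082]
ee_rot: [-0.089, 0.996, -0.0, -0.004]
ft_force: [-0.6, 0.8, -3.3]
finger_gap: 0.365
grip_force: 59.9
```

{"op": "apply_moves", "data": {
  "increments": [0,0,0,0,0,0,-1,0,0,0,0,0,-0.03,-1,0,0,0,0,0,-0.02,-1,0,0,0,0,0,-0.01,-1,0,0,0,0,0,-0.005,-1,0,0,0,0,0,0,-1,0,0,0,0,0,0,-1,0,0,0,0,0,0,-1,0,0,0,0,0,0,-1,0,0,0,0,0,0,-1]
}}

```text
time_s: 43.55
ee_pos: [0.594, 0.0951, 0.2988]
ee_rot: [-0.089, 0.996, 0.0, 0.0]
ft_force: [-0.1, -0.7, -1.9]
finger_gap: 0.37
grip_force: 59.9
```

{"op": "apply_moves", "data": {
  "increments": [0,0,0,0,0,-0.005,-1,0,0,0,0,0,-0.005,-1,0,0,0,0,0,-0.0025,-1,0,0,0,0,0,-0.0025,-1,0,0,0,0,0,-0.0025,-1,0,0,0,0,0,-0.0025,-1,0,0,0,0,0,0,-1,0,0,0,0,0,0,-1,0,0,0,0,0,0,-1,0,0,0,0,0,0,-1]
}}

```text
time_s: 44.55
ee_pos: [0.594, 0.0951, 0.295]
ee_rot: [-0.089, 0.996, 0.0, 0.0]
ft_force: [-0.8, 0.0, 0.9]
finger_gap: 0.368
grip_force: 60.0
```

{"op": "apply_moves", "data": {
  "increments": [0,0,0,0,0,-0.0025,-1,0,0,0,0,0,-0.0025,-1,0,0,0,0,0,0,-1,0,0,0,0,0,0,-1,0,0,0,0,0,0,-1,0,0,0,0,0,0,-1,0,0,0,0,0,0,-1,0,0,0,0,0,0,-1,0,0,0,0,0,0,-1,0,0,0,0,0,0,-1]
}}

```text
time_s: 45.55
ee_pos: [0.5943, 0.095, 0.295]
ee_rot: [-0.089, 0.996, 0.0, 0.001]
ft_force: [-1.0, -0.5, 5.6]
finger_gap: 0.365
grip_force: 60.6
```

{"op": "apply_moves", "data": {
  "increments": [0,0,0,0,0,0.005,1,0,0,0,0,0,0,1,0,0,0,0,0,0,1,0,0,0,0,0,0,1,0,0,0,0,0,0.05,1,0,0,0,0,0,0.1,1,0,0,0,0,0,0.1,1,0,0,0,0,0,0.1,1,0,0,0,0,0,0.1,1,0,0,0,0,0,0.1,1]
}}

```text
time_s: 46.55
ee_pos: [0.5939, 0.095, 0.4064]
ee_rot: [-0.089, 0.996, 0.0, 0.0]
ft_force: [0.2, -0.7, -0.2]
finger_gap: 1.0
grip_force: 0.0
```

{"op": "apply_moves", "data": {
  "increments": [0,0,0,-0.037,-0.1,0,1,0,0,0,-0.037,-0.22,0,1,0,0,0,-0.037,-0.22,0,1,0,0,0,-0.037,-0.22,0,1,0,0,0,-0.037,-0.22,0,1,0,0,0,-0.037,-0.22,0,1,0,0,0,-0.037,-0.22,0,1,0,0,0,-0.037,-0.22,0,1,0,0,0,-0.037,-0.22,0,1,0,0,0,-0.037,-0.15,0,1]
}}

```text
time_s: 47.55
ee_pos: [0.5183, -0.3106, 0.4057]
ee_rot: [-0.087, 0.996, -0.001, 0.0]
ft_force: [0.3, -0.7, 0.2]
finger_gap: 0.997
grip_force: 0.0
```

{"op": "apply_moves", "data": {
  "increments": [0,0,0,0,0,-0.05,1,0,0,0,0,0,-0.1,1,0,0,0,0,0,-0.09,1,0,0,0,0,0,0,1,0,0,0,0,0,0,1,0,0,0,0,0,0,1,0,0,0,0,0,0,1,0,0,0,0,0,0,1,0,0,0,0,0,0,1,0,0,0,0,0,0,1]
}}

```text
time_s: 48.55
ee_pos: [0.52, -0.307, 0.3569]
ee_rot: [-0.089, 0.996, -0.0, 0.0]
ft_force: [-0.3, 0.1, -0.7]
finger_gap: 1.001
grip_force: 0.0
```

```bash
python3 tip.py yellow .151 .519 -.308; python3 - <<'E'
from station import robot
from h import *
s=robot.grab_frame("scene");t=robot.grab_frame("top");pickle.dump((t,s),open("pics/ts5.pkl","wb"))
a=cv2.resize(t["img"][165:285,240:400],None,fx=5,fy=5,interpolation=cv2.INTER_CUBIC);cv2.imwrite("pics/t5.png",a[:,:,::-1])
q=(.5934,.0946)
uv=[]
for f in (t,s):
    u,v=proj(f,[[*q,.157]])[0].astype(int); m=mask(f["img"],(105,150,50),(125,255,255),(u-5,v-5,u+6,v+6)); n,l,st,ce=cv2.connectedComponentsWithStats(m);print(st[1:].tolist(),ce[1:].round(1).tolist(),(u,v)); uv.append(ce[1])
print(tri((t,s),uv).round(4))
E
```

```text
[309, 265, 16, 21, 272] [316.1 275.1] [ 0.5182 -0.3075  0.151 ]
guess px 314 276
cap ((0.5279580950737, -0.323096364736557), 0.0360836535692215)
[ 0.52   -0.3069  0.3568] 48.6
[[269, 201, 6, 6, 28]] [[271.2, 203.5]] (np.int64(270), np.int64(203))
[[375, 188, 3, 4, 12]] [[376.0, 189.5]] (np.int64(375), np.int64(189))
[0.593  0.0946 0.156 ]
```

Blue's nozzle is at (0.593, 0.0946, 0.156), within 1 mm of its square's centre. Yellow's grasp next.

{"op": "apply_moves", "data": {
  "increments": [0,0,0,-0.005,0,-0.1,1,0,0,0,0,0,-0.1,1,0,0,0,0,0,-0.1,1,0,0,0,0,0,-0.045,1,0,0,0,0,0,0,1,0,0,0,0,0,0,-1,0,0,0,0,0,0,-1,0,0,0,0,0,0,-1,0,0,0,0,0,0,-1,0,0,0,0,0,0,-1]
}}

```text
time_s: 49.7
ee_pos: [0.5194, -0.3074, 0.289]
ee_rot: [-0.089, 0.996, -0.001, 0.001]
ft_force: [0.3, -0.9, 4.4]
finger_gap: 0.369
grip_force: 59.6
```

{"op": "apply_moves", "data": {
  "increments": [0,0,0,0,0,0,-1,0,0,0,0,0,0,-1,0,0,0,0,0,0.01,-1,0,0,0,0,0,0.05,-1,0,0,0,0,0,0.1,-1,0,0,0,0,0,0.1,-1,0,0,0,0,0,0.1,-1,0,0,0,0,0,0.1,-1,0,0,0,0,0,0.1,-1,0,0,0,0,0,0.04,-1]
}}

```text
time_s: 50.7
ee_pos: [0.519, -0.3071, 0.4095]
ee_rot: [-0.089, 0.996, -0.001, 0.001]
ft_force: [0.5, -0.2, -2.5]
finger_gap: 0.373
grip_force: 59.8
```

{"op": "apply_moves", "data": {
  "increments": [0,0,0,0.013,0.08,0,-1,0,0,0,0.013,0.15,0,-1,0,0,0,0.013,0.15,0,-1,0,0,0,0.013,0.15,0,-1,0,0,0,0.013,0.15,0,-1,0,0,0,0.013,0.15,0,-1,0,0,0,0.013,0.15,0,-1,0,0,0,0.013,0.15,0,-1,0,0,0,0.013,0.15,0,-1,0,0,0,0.013,0.15,0,-1]
}}

```text
time_s: 51.7
ee_pos: [0.5444, -0.0196, 0.4067]
ee_rot: [-0.089, 0.996, 0.0, -0.001]
ft_force: [0.9, -0.3, -3.3]
finger_gap: 0.371
grip_force: 60.0
```

{"op": "apply_moves", "data": {
  "increments": [0,0,0,0,0.13,0,-1,0,0,0,0,0.0875,0,-1,0,0,0,0,0,-0.05,-1,0,0,0,0,0,-0.1,-1,0,0,0,0,0,-0.1,-1,0,0,0,0,0,-0.1,-1,0,0,0,0,0,-0.1,-1,0,0,0,0,0,-0.05,-1,0,0,0,0,0,-0.03,-1,0,0,0,0,0,-0.01,-1]
}}

```text
time_s: 52.7
ee_pos: [0.5448, 0.0219, 0.2991]
ee_rot: [-0.089, 0.996, -0.0, -0.001]
ft_force: [0.4, 0.2, -2.9]
finger_gap: 0.369
grip_force: 60.0
```

{"op": "apply_moves", "data": {
  "increments": [0,0,0,0,0,0,-1,0,0,0,0,0,-0.005,-1,0,0,0,0,0,-0.005,-1,0,0,0,0,0,-0.005,-1,0,0,0,0,0,-0.0025,-1,0,0,0,0,0,-0.0025,-1,0,0,0,0,0,0,-1,0,0,0,0,0,0,-1,0,0,0,0,0,0,-1,0,0,0,0,0,0,-1]
}}

```text
time_s: 53.7
ee_pos: [0.545, 0.0226, 0.2957]
ee_rot: [-0.089, 0.996, 0.0, 0.0]
ft_force: [-0.7, -0.7, -3.1]
finger_gap: 0.369
grip_force: 60.0
```

cmd z is 0.295, with no contact yet.

{"op": "apply_moves", "data": {
  "increments": [0,0,0,0,0,-0.0025,-1,0,0,0,0,0,-0.0025,-1,0,0,0,0,0,-0.0025,-1,0,0,0,0,0,-0.0025,-1,0,0,0,0,0,0,-1,0,0,0,0,0,0,-1,0,0,0,0,0,0,-1,0,0,0,0,0,0,-1,0,0,0,0,0,0,-1,0,0,0,0,0,0,-1]
}}

```text
time_s: 54.7
ee_pos: [0.5453, 0.0225, 0.295]
ee_rot: [-0.089, 0.996, 0.0, 0.001]
ft_force: [-2.0, 0.2, 5.5]
finger_gap: 0.37
grip_force: 60.9
```

{"op": "apply_moves", "data": {
  "increments": [0,0,0,0,0,0.005,1,0,0,0,0,0,0,1,0,0,0,0,0,0,1,0,0,0,0,0,0,1,0,0,0,0,0,0.05,1,0,0,0,0,0,0.1,1,0,0,0,0,0,0.1,1,0,0,0,0,0,0.1,1,0,0,0,0,0,0.1,1,0,0,0,0,0,0.1,1]
}}

```text
time_s: 55.7
ee_pos: [0.5449, 0.0224, 0.4063]
ee_rot: [-0.089, 0.996, 0.0, 0.0]
ft_force: [-0.1, -0.2, 0.2]
finger_gap: 0.998
grip_force: 0.0
```

{"op": "apply_moves", "data": {
  "increments": [0,0,0,0.02,-0.08,0,1,0,0,0,0.02,-0.18,0,1,0,0,0,0.02,-0.18,0,1,0,0,0,0.02,-0.18,0,1,0,0,0,0.02,-0.18,0,1,0,0,0,0.02,-0.18,0,1,0,0,0,0.03,-0.18,0,1,0,0,0,0.04,-0.18,0,1,0,0,0,0.05,-0.18,0,1,0,0,0,0.04,-0.125,0,1]
}}

```text
time_s: 56.7
ee_pos: [0.6005, -0.3094, 0.4053]
ee_rot: [-0.088, 0.996, -0.001, -0.0]
ft_force: [-0.4, 0.4, -1.0]
finger_gap: 1.004
grip_force: 0.0
```

{"op": "apply_moves", "data": {
  "increments": [0,0,0,0,0,-0.05,1,0,0,0,0,0,-0.1,1,0,0,0,0,0,-0.09,1,0,0,0,0,0,0,1,0,0,0,0,0,0,1,0,0,0,0,0,0,1,0,0,0,0,0,0,1,0,0,0,0,0,0,1,0,0,0,0,0,0,1,0,0,0,0,0,0,1]
}}

```text
time_s: 57.7
ee_pos: [0.6009, -0.3065, 0.3569]
ee_rot: [-0.089, 0.996, -0.0, 0.0]
ft_force: [0.2, 0.4, -0.7]
finger_gap: 1.003
grip_force: 0.0
```

```bash
python3 tip.py red .151 .602 -.307; python3 - <<'E'
from station import robot
from h import *
s=robot.grab_frame("scene");t=robot.grab_frame("top")
for q,lo,hi in (((.593,.0946),(105,150,50),(125,255,255)),((.544,.0223),(22,120,60),(36,255,255))):
  uv=[]
  for f in (t,s):
    u,v=proj(f,[[*q,.156]])[0].astype(int); m=mask(f["img"],lo,hi,(u-5,v-5,u+6,v+6)); n,l,st,ce=cv2.connectedComponentsWithStats(m);i=1+np.argmax(st[1:,4]);print(st[i].tolist()); uv.append(ce[i])
  print(tri((t,s),uv).round(4))
E
```

```text
[308, 268, 17, 22, 291] [315.9 278.4] [ 0.6011 -0.3067  0.151 ]
guess px 315 279
cap ((0.5958918333053589, -0.3154982924461365), 0.02878437377512455)
[ 0.6009 -0.3065  0.3568] 57.75
[269, 201, 6, 6, 28]
[375, 188, 3, 4, 12]
[0.593  0.0946 0.156 ]
[316, 233, 7, 7, 36]
[329, 175, 4, 5, 19]
[0.5442 0.0224 0.1569]
```

Yellow is at (0.5442, 0.0224), centred on its square. Red lies right under the tool; grasp it.

{"op": "apply_moves", "data": {
  "increments": [0,0,0,0,0,-0.1,1,0,0,0,0,0,-0.1,1,0,0,0,0,0,-0.1,1,0,0,0,0,0,-0.045,1,0,0,0,0,0,0,1,0,0,0,0,0,0,-1,0,0,0,0,0,0,-1,0,0,0,0,0,0,-1,0,0,0,0,0,0,-1,0,0,0,0,0,0,-1]
}}

```text
time_s: 58.85
ee_pos: [0.6014, -0.3069, 0.2892]
ee_rot: [-0.089, 0.996, -0.001, 0.001]
ft_force: [1.0, -0.4, 3.0]
finger_gap: 0.364
grip_force: 59.9
```

{"op": "apply_moves", "data": {
  "increments": [0,0,0,0,0,0,-1,0,0,0,0,0,0,-1,0,0,0,0,0,0.01,-1,0,0,0,0,0,0.05,-1,0,0,0,0,0,0.1,-1,0,0,0,0,0,0.1,-1,0,0,0,0,0,0.1,-1,0,0,0,0,0,0.1,-1,0,0,0,0,0,0.1,-1,0,0,0,0,0,0.04,-1]
}}

```text
time_s: 59.85
ee_pos: [0.6009, -0.3065, 0.4093]
ee_rot: [-0.089, 0.996, -0.0, 0.001]
ft_force: [-0.0, 0.2, -2.6]
finger_gap: 0.37
grip_force: 59.8
```

{"op": "apply_moves", "data": {
  "increments": [0,0,0,-0.06,0,0,-1,0,0,0,-0.06,0.04,0,-1,0,0,0,-0.06,0.08,0,-1,0,0,0,-0.06,0.12,0,-1,0,0,0,-0.06,0.14,0,-1,0,0,0,0,0.14,0,-1,0,0,0,0,0.14,0,-1,0,0,0,0,0.14,0,-1,0,0,0,0,0.14,0,-1,0,0,0,0,0.14,0,-1]
}}

```text
time_s: 60.85
ee_pos: [0.5403, -0.0891, 0.4066]
ee_rot: [-0.089, 0.996, 0.0, -0.001]
ft_force: [1.0, 0.7, -3.1]
finger_gap: 0.37
grip_force: 60.0
```

{"op": "apply_moves", "data": {
  "increments": [0,0,0,0.094,0.1,0,-1,0,0,0,0.094,0.09,0,-1,0,0,0,0.094,0.07,0,-1,0,0,0,0.094,0.055,0,-1,0,0,0,0,0,-0.05,-1,0,0,0,0,0,-0.1,-1,0,0,0,0,0,-0.1,-1,0,0,0,0,0,-0.1,-1,0,0,0,0,0,-0.1,-1,0,0,0,0,0,-0.05,-1]
}}

```text
time_s: 61.85
ee_pos: [0.6144, -0.0276, 0.3044]
ee_rot: [-0.089, 0.996, 0.0, -0.003]
ft_force: [-1.7, 0.6, -3.3]
finger_gap: 0.369
grip_force: 60.2
```

{"op": "apply_moves", "data": {
  "increments": [0,0,0,0,0,0,-1,0,0,0,0,0,-0.03,-1,0,0,0,0,0,-0.01,-1,0,0,0,0,0,-0.005,-1,0,0,0,0,0,-0.005,-1,0,0,0,0,0,-0.005,-1,0,0,0,0,0,0,-1,0,0,0,0,0,0,-1,0,0,0,0,0,0,-1,0,0,0,0,0,0,-1]
}}

```text
time_s: 62.85
ee_pos: [0.6162, -0.0275, 0.2967]
ee_rot: [-0.089, 0.996, -0.0, 0.0]
ft_force: [-0.9, -0.2, -3.6]
finger_gap: 0.373
grip_force: 60.2
```

cmd z is 0.296; lowering on.

{"op": "apply_moves", "data": {
  "increments": [0,0,0,0,0,-0.0025,-1,0,0,0,0,0,-0.0025,-1,0,0,0,0,0,-0.0025,-1,0,0,0,0,0,-0.0025,-1,0,0,0,0,0,-0.0025,-1,0,0,0,0,0,-0.0025,-1,0,0,0,0,0,0,-1,0,0,0,0,0,0,-1,0,0,0,0,0,0,-1,0,0,0,0,0,0,-1]
}}

```text
time_s: 63.85
ee_pos: [0.6164, -0.0275, 0.2951]
ee_rot: [-0.089, 0.996, 0.0, 0.001]
ft_force: [-1.9, 0.9, 6.2]
finger_gap: 0.372
grip_force: 61.0
```

Red is standing. Release, rise, and move aside for the final check.

{"op": "apply_moves", "data": {
  "increments": [0,0,0,0,0,0.005,1,0,0,0,0,0,0,1,0,0,0,0,0,0,1,0,0,0,0,0,0,1,0,0,0,0,0,0.05,1,0,0,0,0,0,0.1,1,0,0,0,0,0,0.1,1,0,0,0,0,0,0.1,1,0,0,0,0,0,0.1,1,0,0,0,0,0,0.1,1]
}}

```text
time_s: 64.85
ee_pos: [0.6161, -0.0275, 0.4064]
ee_rot: [-0.089, 0.996, -0.0, 0.0]
ft_force: [0.7, -0.0, -0.1]
finger_gap: 1.004
grip_force: 0.0
```

{"op": "apply_moves", "data": {
  "increments": [0,0,0,-0.05,-0.1,0,1,0,0,0,-0.08,-0.15,0,1,0,0,0,-0.08,-0.18,0,1,0,0,0,-0.08,-0.18,0,1,0,0,0,-0.08,-0.18,0,1,0,0,0,-0.08,-0.18,0,1,0,0,0,-0.08,-0.18,0,1,0,0,0,-0.08,-0.1,0,1,0,0,0,0,0,0,1,0,0,0,0,0,0,1]
}}

```text
time_s: 65.85
ee_pos: [0.494, -0.2777, 0.4054]
ee_rot: [-0.089, 0.996, 0.0, 0.001]
ft_force: [-0.3, 1.0, 0.9]
finger_gap: 1.0
grip_force: 0.0
```

```bash
python3 - <<'E'
from station import robot
from h import *
s=robot.grab_frame("scene");t=robot.grab_frame("top")
for q,lo,hi in (((.593,.0946),(105,150,50),(125,255,255)),((.544,.0223),(22,120,60),(36,255,255)),((.6164,-.0276),(0,150,80),(8,255,255))):
  uv=[]
  for f in (t,s):
    u,v=proj(f,[[*q,.156]])[0].astype(int); m=mask(f["img"],lo,hi,(u-5,v-5,u+6,v+6)); n,l,st,ce=cv2.connectedComponentsWithStats(m);i=1+np.argmax(st[1:,4]); uv.append(ce[i])
  print(tri((t,s),uv).round(4))
a=cv2.resize(t["img"][165:285,140:400],None,fx=3,fy=3,interpolation=cv2.INTER_CUBIC);cv2.imwrite("pics/t6.png",a[:,:,::-1])
print(robot.sense()["time_s"])
E
```

```text
[0.593  0.0946 0.156 ]
[0.5441 0.0223 0.1576]
[ 0.6162 -0.0275  0.1565]
65.95
```

View pics/t6.png

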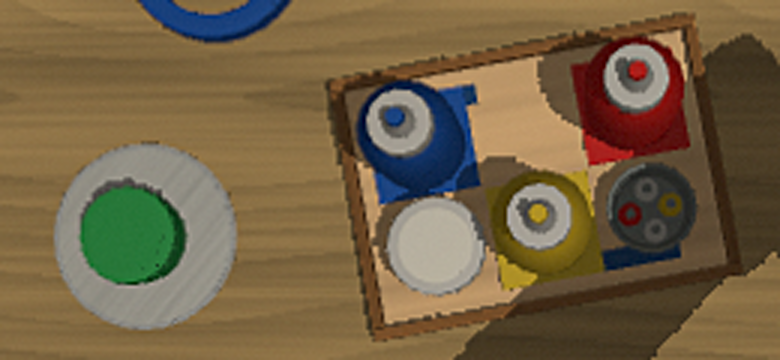

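The final view shows blue, yellow and red upright on their own squares, all within 1 mm of the centres. The white pot is unmoved at (435,245). The green pot's lid is at (129,234) on the plate at (145,236), and that offset is what its height should give. Handing in.

```bash
python3 -c "
from station import robot
print(robot.sign_off())"
```

```text
the job is handed in; nothing more can be done
None
```

The job is handed in at about 66 s of the 144 s allowed: the green pot stands in the middle of the steel plate, each bottle is back upright within about 1 mm of the centre of its own square, and the white pot was not touched.

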